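Fit the keyed coupling hub on the plaster mixer's drive shaft

TASK

Put the blue coupling hub, the one with two keyways in its bore, back on the upright shaft of the grey mixer drive: turn the hub so that its keyways line up with the shaft's two brass keys, keep hold of it while you slide it down, and let go once it sits fully home on the collar. Leave the red hub with three keyways where it lies; it does not fit.

Things in the scene. Friction and masses are not known exactly. Their poses are not given: they have to be found in the camera images.
- hub_mid (a point): Centre (half-way up) of the blue hub: loose upright sleeve, open 0.14 to 0.28 kg, 46 mm high. Round outside, diameter 54 mm (grip here, any direction), with a 64 mm flange on the lowest 8 mm. Bore 30 mm with two opposite keyways, about 15 mm wide, out to radius 22 mm, along the point's +x and -x, a white mark on the rim over each. z is the axis, up; a half turn makes no difference.
- odd_hub_mid (a point): Centre (half-way up) of the red hub: loose, same outer size as the blue one (46 mm high, diameter 54 mm, flange 64 mm), but with three keyways and white marks 120 degrees apart. Not to be used or moved.
- shaft_foot (a point): Foot of the drive's upright shaft: on its axis, at the top face of the dark collar (diameter 60 mm) where the hub must sit, 50 mm above the desk. z is up; two opposite brass keys, 9 mm wide, stand out to radius 19 mm along +x and -x, from the collar to 25 mm above it. The seated hub's centre is 23 mm above this point; turned wrongly, the hub stops on the keys, 25 mm too high.
- shaft_tip (a point): Centre of the top end of the same shaft, 40 mm above its foot, same axes. The steel shaft is round, diameter 22 mm, its last 12 mm tapering to 10 mm; it is fixed and does not turn. Its drive is a fixed round grey housing, diameter 112 mm (about 135 mm over the feet), 42 mm high. A hub aligned within 10 degrees and centred within 3 mm slides down freely.
Mind the look-alikes: they are no part of the job. Of the things that look like the part that bears hub_mid, take the one that is farthest from the robot's base at the start.

How it is judged:
By the outcome, as a careful person would: the job done as asked, in the order asked, and still so for the second after the job is handed in, with the robot touching nothing.
It also fails if it takes over 38 s, if anything falls off the work surface, if the arm or the gripper's body presses on something with over 40 N, if the wrist force passes 120 N, or if a joint passes its speed limit or range.

ROBOT

A 6-joint arm with a two-finger parallel gripper is mounted at the origin on a cart in front of the work surface, level with it; the furniture and walls round the work are solid. World frame = base frame: x ahead of the robot, y to its left, z up, the work surface at z = 0. Lengths are in m, angles in rad, forces in N, time in s.
With the tool pointing down it reaches from about 0.375 to 0.9 m from the base axis. Payload 3.1 kg.
Tool frame: the origin (TCP) lies on the mounting face of the last link; the fingertips stand 182 mm ahead of it and the grasp point (between the pads) lies 164 mm ahead of it; z points along the fingers, y is the direction in which the jaws open and shut (so a half turn about z gives the same grasp; the last joint's range is limited). The gripper opens to 87 mm and grips with 3 to 60 N. Pads are 19 mm wide; open, the fingers measure 117 mm over their backs; the gripper's body (75 mm by 190 mm) begins 51 mm behind the grasp point.
Start: joints at [1.153, 0.527, 1.433, -0, 1.181, -0.178], TCP at [0.148, 0.607, 0.405] pointing down, gripper open.
Joint ranges: [-3.08, 3.08], [-0.75, 2.2], [0.22, 2.44], [-1.43, 4.57], [0, 2.65], [-2.85, 2.85]. Speed limits (rad/s): [2.79, 2.79, 3.14, 3.14, 3.14, 3.14].

INTERFACE

Orientations are given as a unit quaternion [x, y, z, w].
In Python, from rig import robot, camera, camera_model gives the robot as it stands.
- The arm moves only by the tool drive_tool, never from a script. Its argument "plan" is a list that holds one entry, the list of rows, each a list of 6 numbers: the shift along the world's x, y, z in units of 2.5 cm (1.0 is 2.5 cm), then the turn, a rotation vector about the world's x, y, z in units of 6 degrees (1.0 is 6 degrees). A call has 1 to 8 rows; each row shifts and turns the commanded pose from where the row before left it; what a row does not reach is not made up. A row lasts 1/8 s, in which the tool goes at most 62.5 mm and 10.7 degrees, less where a joint would pass 70% of its speed; a pose out of reach is approached as far as the arm can. A call with a number of a shift or a turn outside -1 to 1 is refused whole. A call with a gripper value outside its range is refused whole. "grip" is the closure, from 0 (fully open) to 1 (shut), set as the call begins (left out, the last holds). The fingers move at their own pace and stop on an object; "force" is the grip in N (left out, the last holds). Time passes only in rows, so rows that do not move let the fingers close. It gives the time, the measured TCP pose, the force and the opening at its end, in the units of the state.
- robot.get_obs(): the state, without advancing time (a new reading comes with each control period).
- camera(name): name is "scene" or "side" or "wrist"; returns the picture (384x512x3 uint8, red, green, blue); there is no depth.
- camera_model(name): a dict with "K" (3x3 intrinsics, pixels), "k1" (the pictures are not rectified: a ray, as slopes to the right and down, at radius r is drawn at 1 + k1 r^2 times it, then the intrinsics apply), "world_to_cam" (4x4, takes a point from world to camera coordinates); the wrist camera has in their place "tool_from_camera" (4x4, takes a point from camera to tool coordinates, whose origin is the TCP and whose axes are the flange's). Camera axes: x right, y up, looking along -z (the intrinsics and any distortion apply to the point x, -y, -z); pixel columns grow to the right and rows downward; lengths in m; the calibration is good to about 2 mm. A picture is of the moment at which its call begins: read the wrist's pose just before it. camera_model takes no time and is no camera call.
- robot.hand_in(): hands the job in, once; it reports no verdict.
The state is a dict: "time": time; "q": joint angles; "joint_velocities": joint speeds; "joint_torque": joint torques, N m; "position": TCP position; "tool_rot": TCP orientation; "ft_force": force on the tool from outside, world axes, zero at the start; "moment": the same for the moment, N m; "grip_width": finger opening in m.
Only numpy, scipy, OpenCV 4.12 (cv2) and the standard library are available. Lean on these libraries where they do the work, as an engineer would, in place of code of your own. Each camera call takes 0.05 s, during which the arm holds its last target.

## Working session

There is one attempt and no reset: what is moved stays moved. The work goes in short steps, Python scripts to look and compute and a tool call to move; the robot and the scene stay as the last step left them, time stands still between calls to the robot, and variables do not carry over. Pictures are saved under pics/ and viewed, and the job is handed in when it is done.

Besides the shell and the picture viewer there is one more tool, called after "Emit:" as name(argument=value, ...), one argument or row to a line, values as JSON. drive_tool: Moves the arm, as the interface text tells. Shifts and turns lie within -1 to 1; 1 stands for 2.5 cm of shift or 6 degrees of turn. Its arguments: {"type":"object","properties":{"plan":{"type":"array","items":{"type":"array","items":{"type":"array","items":{"type":"number","minimum":-1,"maximum":1}}}},"grip":{"type":"number"},"force":{"type":"number"}},"required":["plan"]}

```bash
mkdir -p pics; ls
cat > h.py <<'E'
import numpy as np, cv2
from rig import robot, camera, camera_model
def snap(n,f):
    o=robot.get_obs(); im=camera(n); cv2.imwrite(f'pics/{f}.png',im[:,:,::-1]); return o,im
E
python3 - <<'E'
from h import *
for n in ['scene','side','wrist']:
    o,im=snap(n,n+'0'); m=camera_model(n); print(n,{k:np.round(v,4).tolist() for k,v in m.items()})
print(o)
E
```

```text
pics
scene {'K': [[402.5382, 0.0, 259.6595], [0.0, 402.5382, 187.4245], [0.0, 0.0, 1.0]], 'k1': 0.0277, 'world_to_cam': [[0.7597, -0.6501, 0.0118, -0.3433], [0.4548, 0.5442, 0.705, -0.3086], [-0.4648, -0.5303, 0.7091, -0.8203], [0.0, 0.0, 0.0, 1.0]]}
side {'K': [[390.0283, 0.0, 250.955], [0.0, 390.0283, 192.6943], [0.0, 0.0, 1.0]], 'k1': -0.0221, 'world_to_cam': [[0.8416, -0.5394, -0.0271, -0.4129], [0.2224, 0.3003, 0.9276, -0.2059], [-0.4922, -0.7866, 0.3727, -0.7047], [0.0, 0.0, 0.0, 1.0]]}
wrist {'K': [[313.09, 0.0, 257.5829], [0.0, 313.09, 194.5836], [0.0, 0.0, 1.0]], 'k1': -0.0717, 'tool_from_camera': [[-0.0005, 0.9673, 0.2535, 0.0694], [1.0, 0.0007, -0.0007, 0.0007], [-0.0008, 0.2535, -0.9673, 0.0198], [0.0, 0.0, 0.0, 1.0]]}
{'time': 0.1, 'q': array([ 1.15350105e+00,  5.28379984e-01,  1.43379233e+00,  8.66237178e-06,
        1.18139653e+00, -1.78510406e-01]), 'joint_velocities': array([-0.00222763, -0.00102969, -0.00305324,  0.00010634, -0.00097735,
       -0.00071847]), 'joint_torque': array([-1.00390691e-04, -4.40984988e+01, -1.77151144e+01,  6.34862948e-02,
        5.34083485e-02, -3.67207099e-05]), 'position': array([0.14767363, 0.60698003, 0.40385919]), 'tool_rot': array([ 1.19110569e-01,  9.92880504e-01, -9.43397303e-04, -2.93850477e-04]), 'ft_force': array([-0.03194786, -0.11029983,  0.07129631]), 'moment': array([-0.00700169,  0.05112888, -0.02145944]), 'grip_width': 0.08701874800979192}
```

View pics/scene0.png

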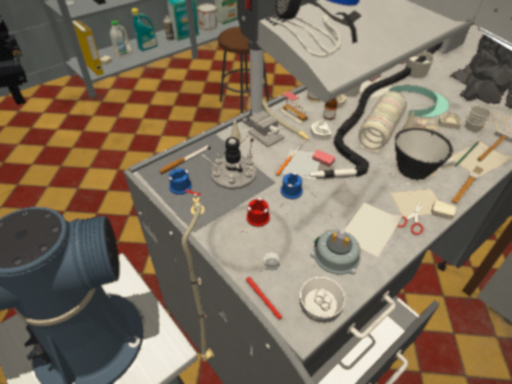

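View pics/side0.png

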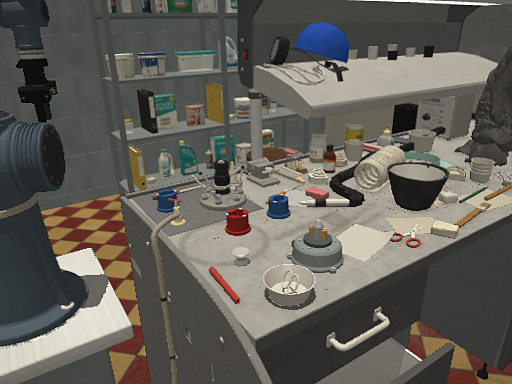

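View pics/wrist0.png

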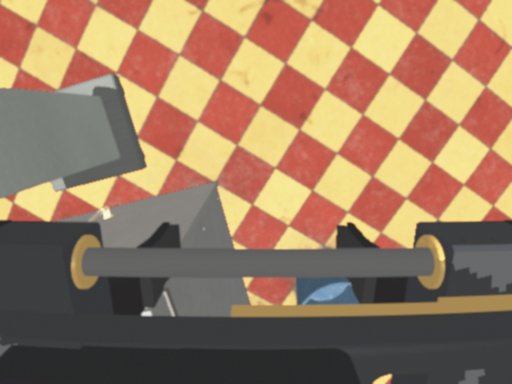

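```bash
cat >> h.py <<'E'
def w2c(n,o=None):
    m=camera_model(n)
    if n!='wrist': return np.array(m['world_to_cam'])
    from scipy.spatial.transform import Rotation as R
    T=np.eye(4);T[:3,:3]=R.from_quat(o['tool_rot']).as_matrix();T[:3,3]=o['position']
    return np.linalg.inv(T@np.array(m['tool_from_camera']))
def proj(n,P,o=None):
    m=camera_model(n);W=w2c(n,o);K=np.array(m['K'])
    c=np.atleast_2d(P)@W[:3,:3].T+W[:3,3]
    s=np.c_[c[:,0],-c[:,1]]/-c[:,2:]
    s=s*(1+m['k1']*(s**2).sum(1,keepdims=True))
    return s*[K[0,0],K[1,1]]+K[:2,2]
def px2plane(n,uv,z,o=None):
    m=camera_model(n);W=w2c(n,o);K=np.array(m['K'])
    d=(np.atleast_2d(uv)-K[:2,2])/[K[0,0],K[1,1]]; s=d.copy()
    for _ in range(30): s=d/(1+m['k1']*(s**2).sum(1,keepdims=True))
    r=np.c_[s[:,0],-s[:,1],-np.ones(len(s))]@W[:3,:3]
    c=-W[:3,:3].T@W[:3,3]
    return c+r*((z-c[2])/r[:,2:])
E
python3 - <<'E'
from h import *
for nm,a,b in [('blueL',(179,176),(167,194)),('blueR',(291,180),(278,200)),('red',(258,206),(237,214)),('drive',(341,239),(317,230))]:
    print(nm,px2plane('scene',a,.04 if nm!='drive' else .09).round(3),px2plane('side',b,.04 if nm!='drive' else .09).round(3))
for n,r in [('scene',[(150,150,210,210),(260,160,320,220),(230,190,290,240),(300,215,370,280)]),('side',[(145,180,195,215),(255,185,305,225),(215,200,265,240),(285,210,350,275)])]:
    im=cv2.imread(f'pics/{n}0.png')
    cv2.imwrite(f'pics/crop_{n}.png',np.hstack([cv2.resize(im[b:d,a:c],(200,200),interpolation=cv2.INTER_CUBIC) for a,b,c,d in r]))
E
```

```text
blueL [[0.379 0.256 0.04 ]] [[0.384 0.266 0.04 ]]
blueR [[0.604 0.047 0.04 ]] [[0.607 0.048 0.04 ]]
red [[0.473 0.032 0.04 ]] [[0.475 0.037 0.04 ]]
drive [[ 0.521 -0.195  0.09 ]] [[ 0.51  -0.211  0.09 ]]
```

```bash
python3 -c "
import cv2,numpy as np
cv2.imwrite('pics/crops.png',np.vstack([cv2.imread('pics/crop_scene.png'),cv2.imread('pics/crop_side.png')]))"
```

```text
(no output)
```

View pics/crops.png

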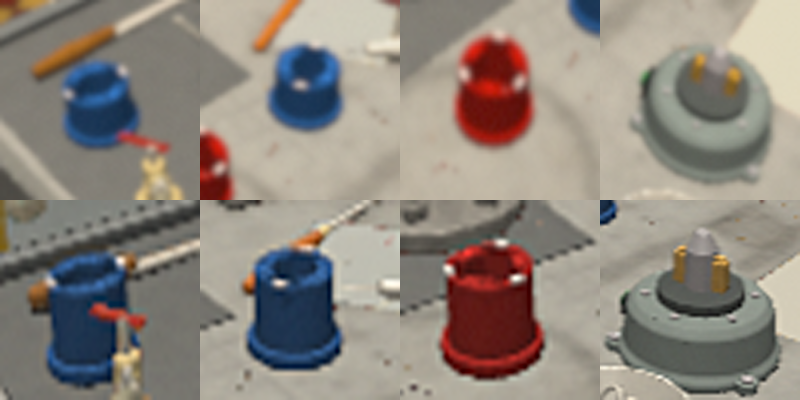

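Run:
```python
from h import *
print('postbase',px2plane('scene',(265,130),0.0),px2plane('side',(262,162),0))
print('flask base',px2plane('scene',(233,175),0.0),'top z at',[px2plane('scene',(235,125),z).round(2) for z in (.05,.1,.15)])
for z in (.3,.4,.5): print(z,px2plane('scene',[(262,45),(322,95),(475,22)],z).round(2), px2plane('side',[(253,75),(288,122)],z).round(2))
h=np.array([.605,.048]); 
for n in('scene','side'):
  for P in ([.605,.048,.046],[.605,.048,0],[.518,-.2,.09],[.518,-.2,.05],[.518,-.2,.0]): print(n,P,proj(n,P).round(1))
```

```text
postbase [[0.73247118 0.30098938 0.        ]] [[0.83200746 0.45538544 0.        ]]
flask base [[0.52013291 0.19869815 0.        ]] top z at [array([[0.63, 0.33, 0.05]]), array([[0.59, 0.28, 0.1 ]]), array([[0.55, 0.22, 0.15]])]
0.3 [[0.71 0.3  0.3 ]
 [0.65 0.02 0.3 ]
 [1.29 0.   0.3 ]] [[ 0.92  0.63  0.3 ]
 [ 0.47 -0.17  0.3 ]]
0.4 [[ 0.57  0.14  0.4 ]
 [ 0.53 -0.08  0.4 ]
 [ 1.04 -0.1   0.4 ]] [[ 0.31 -0.31  0.4 ]
 [ 0.17 -0.55  0.4 ]]
0.5 [[ 0.43 -0.02  0.5 ]
 [ 0.4  -0.18  0.5 ]
 [ 0.78 -0.19  0.5 ]] [[-0.3  -1.26  0.5 ]
 [-0.12 -0.93  0.5 ]]
scene [0.605, 0.048, 0.046] [[291.2 178.2]]
scene [0.605, 0.048, 0] [[290.1 190.1]]
scene [0.518, -0.2, 0.09] [[341.7 241. ]]
scene [0.518, -0.2, 0.05] [[339.  251.7]]
scene [0.518, -0.2, 0.0] [[335.8 264.2]]
side [0.605, 0.048, 0.046] [[277.3 198.1]]
side [0.605, 0.048, 0] [[277.4 214. ]]
side [0.518, -0.2, 0.09] [[316.1 226.8]]
side [0.518, -0.2, 0.05] [[315.4 244.6]]
side [0.518, -0.2, 0.0] [[314.5 265.9]]
```

Run:
```python
from h import *
def tri(a,b):
    A=[px2plane('scene',a,z)[0] for z in(0,.3)];B=[px2plane('side',b,z)[0] for z in(0,.3)]
    d=A[1]-A[0];e=B[1]-B[0]
    s,t=np.linalg.lstsq(np.c_[d,-e],B[0]-A[0],rcond=None)[0]
    return (A[0]+s*d).round(3),(B[0]+t*e).round(3)
for a,b in [((322,95),(288,122)),((262,45),(253,80)),((262,120),(258,160)),((235,125),(222,162)),((338,72),(300,112)),((250,0),(240,0))]: print(a,b,*tri(a,b))
```

```text
(322, 95) (288, 122) [0.708 0.066 0.256] [0.67  0.089 0.232]
(262, 45) (253, 80) [0.672 0.253 0.327] [0.671 0.254 0.326]
(262, 120) (258, 160) [0.686 0.264 0.081] [0.688 0.263 0.082]
(235, 125) (222, 162) [0.592 0.275 0.101] [0.571 0.283 0.093]
(338, 72) (300, 112) [0.783 0.085 0.284] [0.733 0.118 0.246]
(250, 0) (240, 0) [0.522 0.12  0.51 ] [0.546 0.105 0.519]
```

Run:
```python
from h import *
def tri(a,b):
    A=[px2plane('scene',a,z)[0] for z in(0,.3)];B=[px2plane('side',b,z)[0] for z in(0,.3)]
    d=A[1]-A[0];e=B[1]-B[0]
    s,t=np.linalg.lstsq(np.c_[d,-e],B[0]-A[0],rcond=None)[0]
    return (A[0]+s*d).round(3),(B[0]+t*e).round(3)
print(tri((250,5),(246,48)))
for z in (0,.1,.2,.3,.4,.5,.6): print(z,proj('scene',[.685,.262,z]).round(0),proj('side',[.685,.262,z]).round(0))
a=cv2.imread('pics/scene0.png')[0:150,210:480];b=cv2.imread('pics/side0.png')[0:210,220:512]
cv2.imwrite('pics/hood.png',np.vstack([cv2.resize(a,(520,290)),cv2.resize(b[30:],(520,310))]))
```

```text
(array([0.675, 0.305, 0.41 ]), array([0.68 , 0.302, 0.412]))
0 [[262. 142.]] [[258. 185.]]
0.1 [[262. 115.]] [[257. 155.]]
0.2 [[263.  86.]] [[257. 123.]]
0.3 [[264.  52.]] [[256.  89.]]
0.4 [[264.  13.]] [[255.  52.]]
0.5 [[265. -31.]] [[254.  14.]]
0.6 [[266. -84.]] [[253. -27.]]
```

View pics/hood.png

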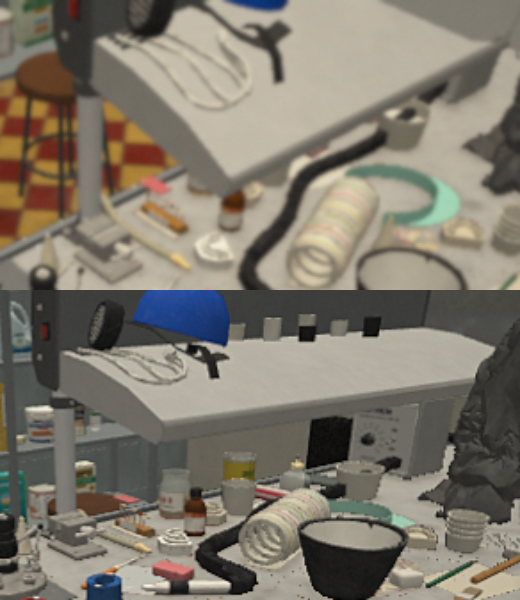

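Emit:
drive_tool(
  plan=[
    [[1, -1, 0, 0, 0, 0], [1, -1, 0, 0, 0, 0], [1, -1, 0, 0, 0, 0], [1, -1, 0, 0, 0, 0], [1, -1, 0, 0, 0, 0], [1, -1, 0, 0, 0, 0], [1, -1, 0, 0, 0, 0], [1, -1, 0, 0, 0, 0]],
  ],
  grip=0,
)

```text
time: 1.15
position: [0.3484, 0.4063, 0.4045]
tool_rot: [0.119, 0.993, -0.0, -0.0]
ft_force: [-0.1, 0.3, 0.2]
grip_width: 0.0868
```

Emit:
drive_tool(
  plan=[
    [[1, -1, 0, 0, 0, 0], [1, -1, 0, 0, 0, 0], [1, -1, 0, 0, 0, 0], [1, -1, 0, 0, 0, 0], [1, -1, 0, 0, 0, 0], [1, -1, 0, 0, 0, 0], [0, -1, 0, 0, 0, 0], [0, -1, 0, 0, 0, 0]],
  ],
)

```text
time: 2.15
position: [0.498, 0.2063, 0.4043]
tool_rot: [0.119, 0.993, -0.0, -0.0]
ft_force: [-0.0, 0.4, -0.2]
grip_width: 0.0871
```

Emit:
drive_tool(
  plan=[
    [[0, -1, 0, 0, 0, 0], [0, -1, 0, 0, 0, 0], [0, -1, 0, 0, 0, 0], [0, -1, 0, 0, 0, 0], [1, -1, 0, 0, 0, 0], [1, -1, 0, 0, 0, 0], [0, -1, 0, 0, 0, 0], [0, 0, 0, 0, 0, 0]],
  ],
)

```text
time: 3.15
position: [0.548, 0.0309, 0.4044]
tool_rot: [0.12, 0.993, -0.0, -0.0]
ft_force: [-0.4, -0.3, 0.2]
grip_width: 0.0866
```

Run:
```python
from h import *
o,im=snap('wrist','w1'); print(o['time'],o['position'],o['tool_rot'],o['q'])
for P in ([.605,.048,.046],[.518,-.2,.09]): print(proj('wrist',P,o))
```

```text
3.15 [0.54798134 0.03089837 0.40435995] [ 1.20444550e-01  9.92719982e-01 -3.47847982e-05 -3.83345337e-04] [-1.47298266e-01  4.25769953e-01  1.62501622e+00 -1.01319839e-04
  1.09157106e+00 -1.47657246e+00]
[[283.23236103 221.81669746]]
[[ 31.94881629 212.19678899]]
```

View pics/w1.png

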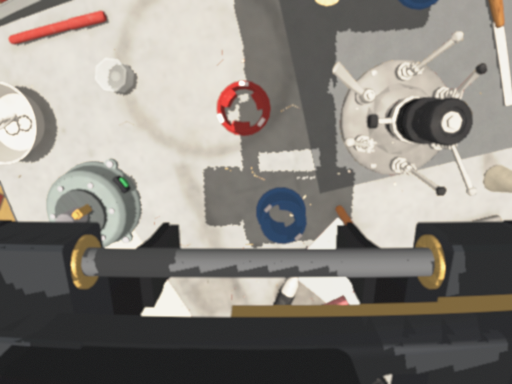

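Run:
```python
from h import *
im=cv2.imread('pics/w1.png'); cv2.imwrite('pics/c1.png',np.hstack([cv2.resize(im[180:250,245:320],(525,490),interpolation=cv2.INTER_CUBIC)]))
```

```text
(no output)
```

View pics/c1.png

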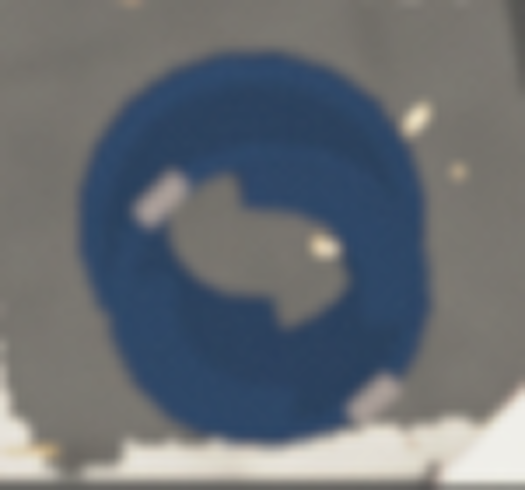

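```bash
python3 - <<'E'
from h import *
o=robot.get_obs()
p=px2plane('wrist',[(267.9,208.3),(298.6,236.9)],.046,o); print(p, p.mean(0), np.linalg.norm(p[1]-p[0]), np.degrees(np.arctan2(*(p[1]-p[0])[1::-1])))
E
python3 - <<'E'
import cv2,numpy as np
a=cv2.imread('pics/scene0.png')[215:275,305:370];b=cv2.imread('pics/side0.png')[210:270,283:348]
cv2.imwrite('pics/c2.png',np.hstack([cv2.resize(x,None,fx=6,fy=6,interpolation=cv2.INTER_CUBIC) for x in(a,b)]))
E
```

```text
[[0.58462947 0.03589471 0.046     ]
 [0.62701255 0.06254137 0.046     ]] [0.60582101 0.04921804 0.046     ] 0.050063657346034796 32.15798797705242
```

View pics/c2.png

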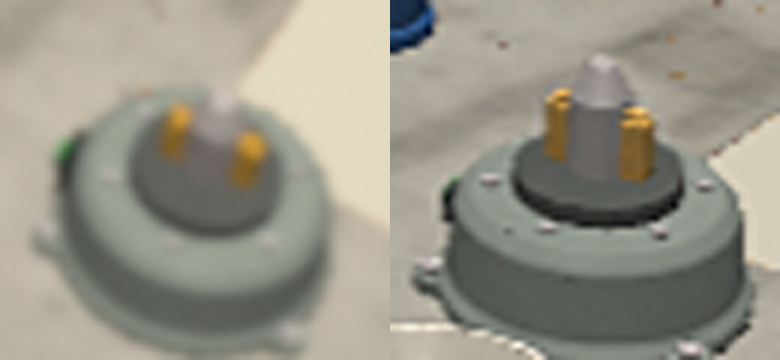

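Run:
```python
from h import *
for n,a in (('scene',[(334.8,233.3),(346.8,239.2)]),('side',[(311.2,226.2),(324.2,229.7)])):
    p=px2plane(n,a,.075); print(p,p.mean(0),np.linalg.norm(p[1]-p[0]),np.degrees(np.arctan2(*(p[1]-p[0])[1::-1])))
for n,a in (('scene',(342,231.5)),('side',(317.6,219.5))): print(px2plane(n,a,.09))
```

```text
[[ 0.53308388 -0.16903881  0.075     ]
 [ 0.5412322  -0.19792398  0.075     ]] [ 0.53715804 -0.18348139  0.075     ] 0.03001246844726462 -74.24658627080478
[[ 0.53171974 -0.17013134  0.075     ]
 [ 0.54266816 -0.19731292  0.075     ]] [ 0.53719395 -0.18372213  0.075     ] 0.029303685010620858 -68.06099966174442
[[ 0.53885977 -0.18263052  0.09      ]]
[[ 0.5423603  -0.17697507  0.09      ]]
```

Emit:
drive_tool(
  plan=[
    [[0.58, 0.18, -1, 0, 0, 0.83], [0.58, 0.18, -1, 0, 0, 0.83], [0.58, 0.18, -0.5, 0, 0, 0.83], [0.58, 0.18, 0, 0, 0, 0.83], [0, 0, 0, 0, 0, 0]],
  ],
)

```text
time: 3.82
position: [0.6061, 0.0516, 0.342]
tool_rot: [-0.055, 0.999, 0.0, 0.0]
ft_force: [0.1, -0.3, 0.2]
grip_width: 0.0873
```

Run:
```python
from h import *
o,im=snap('wrist','w2'); print(o['time'],o['position'],o['tool_rot'],o['q'],o['ft_force'])
print(proj('wrist',[.606,.049,.046],o))
cv2.imwrite('pics/w2b.png',cv2.resize(im[:,:,::-1],(768,576)))
```

```text
3.825 [0.60610202 0.05158998 0.34197233] [-5.47259603e-02  9.98501393e-01  1.71136490e-04  8.59441686e-05] [-9.86679675e-02  5.80242485e-01  1.53589173e+00  4.26394246e-04
  1.02534092e+00 -1.77919212e+00] [ 0.07655071 -0.32344922  0.19187681]
[[253.57761196 190.60829263]]
```

View pics/w2b.png

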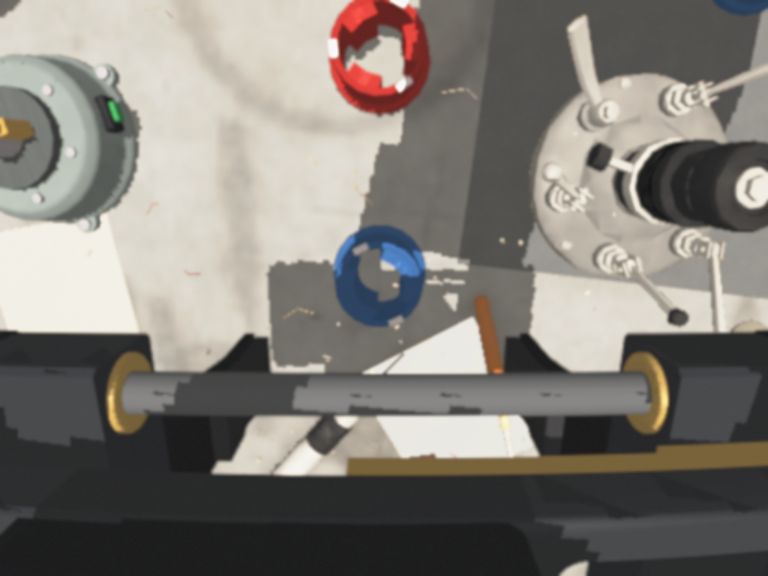

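Run:
```python
from h import *
o=robot.get_obs()
im=cv2.imread('pics/w2.png'); cv2.imwrite('pics/c3.png',cv2.resize(im[140:225,215:295],(560,595),interpolation=cv2.INTER_CUBIC))
p=px2plane('wrist',np.array([(361,249),(396,322)])/1.5,.046,o); print(p, p.mean(0), np.linalg.norm(p[1]-p[0]), np.degrees(np.arctan2(*(p[1]-p[0])[1::-1])))
```

```text
[[0.58384407 0.03488084 0.046     ]
 [0.62692241 0.06072752 0.046     ]] [0.60538324 0.04780418 0.046     ] 0.05023737087312077 30.963442639544038
```

View pics/c3.png

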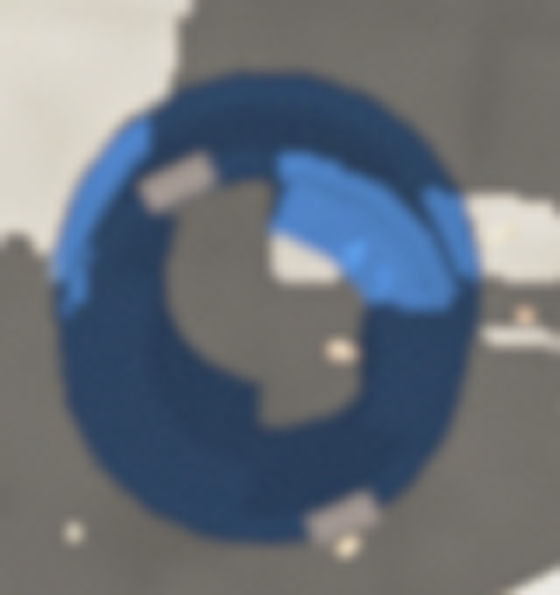

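Emit:
drive_tool(
  plan=[
    [[0, -0.1, -1, 0, 0, 0], [0, 0, -1, 0, 0, 0], [0, 0, -1, 0, 0, 0], [0, 0, -1, 0, 0, 0], [0, 0, -1, 0, 0, 0], [0, 0, -0.6, 0, 0, 0], [0, 0, -0.3, 0, 0, 0], [0, 0, 0, 0, 0, 0]],
  ],
)

```text
time: 4.88
position: [0.6057, 0.0478, 0.1948]
tool_rot: [-0.054, 0.999, 0.0, -0.0]
ft_force: [0.5, 0.6, 1.4]
grip_width: 0.087
```

Emit:
drive_tool(
  plan=[
    [[0, 0, 0, 0, 0, 0], [0, 0, 0, 0, 0, 0], [0, 0, 0, 0, 0, 0], [0, 0, 0, 0, 0, 0], [0, 0, 0, 0, 0, 0], [0, 0, 0, 0, 0, 0]],
  ],
  grip=1,
  force=25,
)

```text
time: 5.62
position: [0.6059, 0.0477, 0.195]
tool_rot: [-0.055, 0.999, -0.0, 0.0]
ft_force: [-0.6, 0.6, 2.1]
grip_width: 0.0536
```

Emit:
drive_tool(
  plan=[
    [[0, 0, 1, 0, 0, 0], [-0.2, -0.5, 1, 0, 0, 0], [0, -1, 1, 0, 0, 0], [0, -1, 1, 0, 0, 0], [0, -1, 1, 0, 0, 0], [0, -1, 1, 0, 0, 0], [0, -1, 0, 0, 0, 0], [0, 0, 0, 0, 0, 0]],
  ],
)

```text
time: 6.62
position: [0.6006, -0.0912, 0.3445]
tool_rot: [-0.053, 0.999, 0.0, -0.0]
ft_force: [-1.2, 0.4, -2.8]
grip_width: 0.0532
```

Run:
```python
from h import *
robot.get_obs()
o,im=snap('wrist','w3'); print(o['time'],o['position'],o['tool_rot'],o['grip_width'],o['ft_force'])
print(proj('wrist',[.537,-.184,.09],o))
snap('side','s3')
cv2.imwrite('pics/w3b.png',cv2.resize(im[:,:,::-1],(768,576)))
```

```text
6.625 [ 0.60060054 -0.09123978  0.34450599] [-5.30341115e-02  9.98592695e-01  6.02314589e-05 -9.55512890e-05] 0.05319099497385074 [-1.2391686   0.41623428 -2.76678187]
[[139.66543626 108.39624027]]
```

View pics/w3b.png

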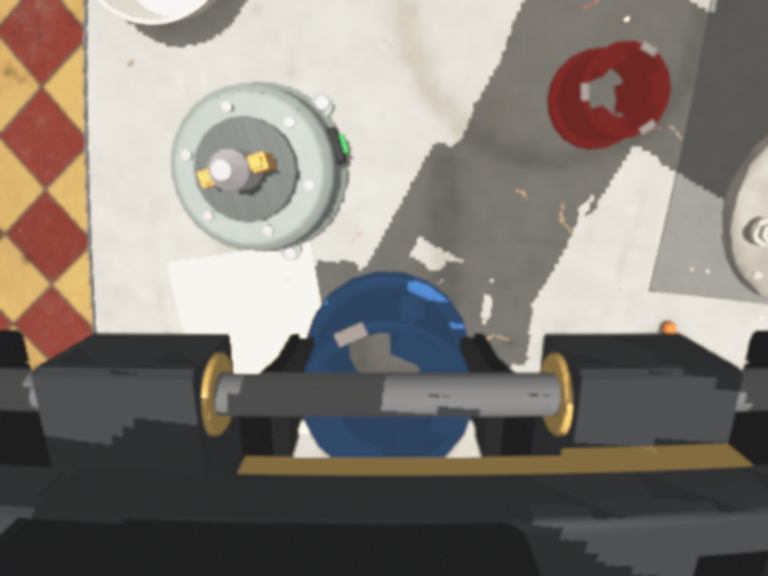

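View pics/s3.png

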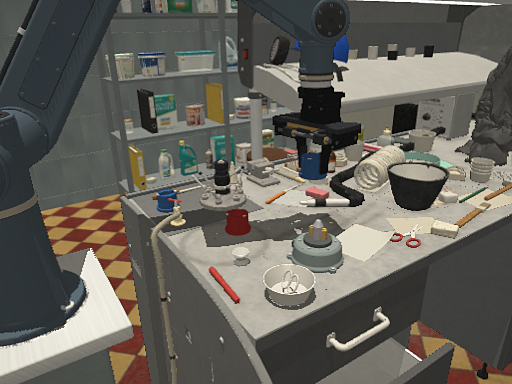

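Run:
```python
import cv2,numpy as np
im=cv2.imread('pics/w3.png')
cv2.imwrite('pics/c4.png',np.hstack([cv2.resize(im[80:140,120:205],(680,480),interpolation=cv2.INTER_CUBIC)]))
cv2.imwrite('pics/c5.png',cv2.resize(im[175:255,195:320],(750,480),interpolation=cv2.INTER_CUBIC))
```

```text
(no output)
```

View pics/c4.png

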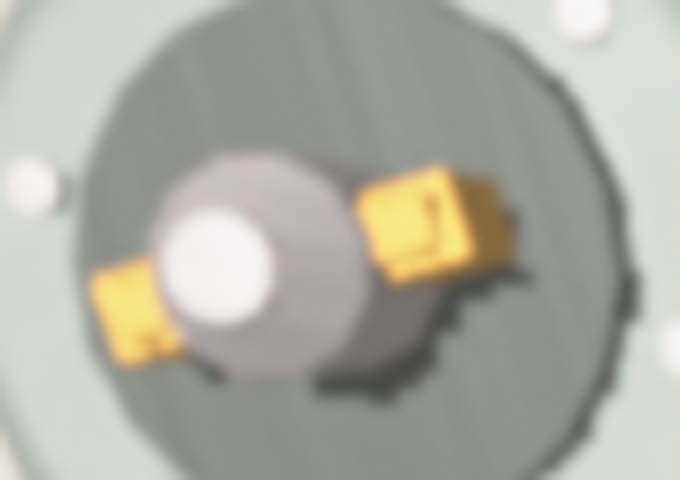

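View pics/c5.png

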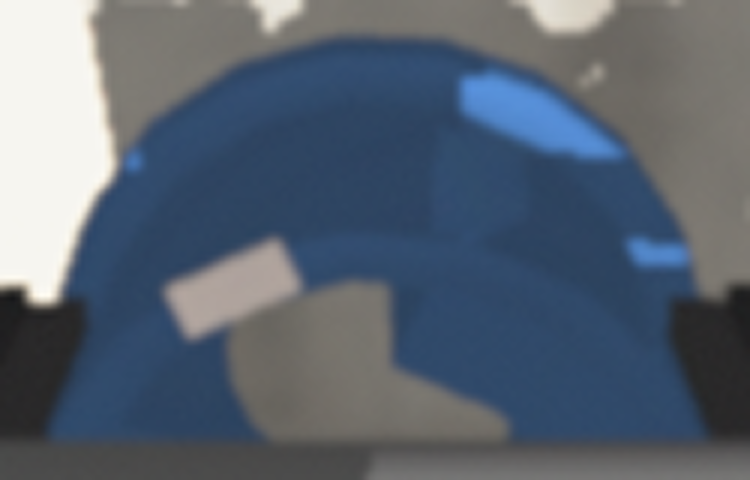

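Run:
```python
from h import *
o=robot.get_obs(); 
print('tip',px2plane('wrist',(147.1,113.3),.09,o))
p=px2plane('wrist',[(133.4,120.5),(177.3,106.6)],.075,o); d=p[1]-p[0]; print(p,p.mean(0),np.linalg.norm(d),np.degrees(np.arctan2(d[1],d[0])))
m=px2plane('wrist',(233.7,223.3),.1955,o)[0]; d=o['position']-m; print('mark',m,np.hypot(*d[:2]),np.degrees(np.arctan2(d[1],d[0])),o['position'],o['time'])
# mark edges: direction of its long side (tangent)
e=px2plane('wrist',np.array([(163,293),(278,238),(190,341),(303,287)])/6+[195,175],.1955,o)
for a,b in((0,1),(2,3)): 
    t=e[b]-e[a]; print('tang',np.degrees(np.arctan2(t[1],t[0]))+90)
from scipy.spatial.transform import Rotation as R
print(R.from_quat(o['tool_rot']).as_matrix().round(3))
```

```text
tip [[ 0.53933438 -0.17608485  0.09      ]]
[[ 0.54640272 -0.19195373  0.075     ]
 [ 0.53249338 -0.15777778  0.075     ]] [ 0.53944805 -0.17486576  0.075     ] 0.03689804285272674 112.14592885358863
mark [ 0.57862442 -0.10108201  0.1955    ] 0.024582162380617452 28.29262544305751 [ 0.60026996 -0.08943069  0.34387539] 6.725
tang 212.68946924842015
tang 212.89050434526527
[[-0.994 -0.108 -0.002]
 [-0.108  0.994  0.002]
 [ 0.002  0.002 -1.   ]]
```

Run:
```python
from h import *
o,im=snap('wrist','w4'); print(o['position'],robot.get_obs()['position'],o['joint_velocities'].round(3))
im=im[:,:,::-1]
cv2.imwrite('pics/c6.png',np.vstack([cv2.resize(im[80:140,120:205],(425,300),interpolation=cv2.INTER_CUBIC),cv2.resize(im[175:235,205:290],(425,300),interpolation=cv2.INTER_CUBIC)]))
np.save('o4.npy',o,allow_pickle=True)
```

```text
[ 0.60026996 -0.08943069  0.34387539] [ 0.6003086  -0.088988    0.34385777] [ 0.017  0.001  0.005 -0.002 -0.001 -0.001]
```

View pics/c6.png

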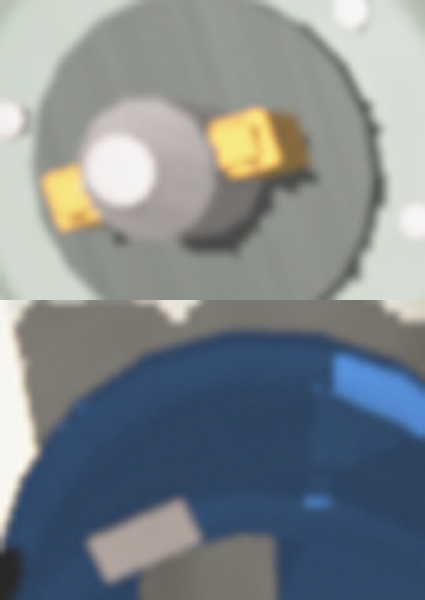

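Run:
```python
from h import *
o=np.load('o4.npy',allow_pickle=True).item()
print('tip',px2plane('wrist',(143.8,114),.09,o))
p=px2plane('wrist',[(130.4,120.8),(174.6,107)],.075,o); d=p[1]-p[0]; print(p.mean(0),np.linalg.norm(d),np.degrees(np.arctan2(d[1],d[0])))
m=px2plane('wrist',(233.8,223.2),.1949,o)[0]; d=o['position']-m; print('mark',m,np.hypot(*d[:2]),np.degrees(np.arctan2(d[1],d[0])))
```

```text
tip [[ 0.54006935 -0.17852242  0.09      ]]
[ 0.53993026 -0.17710542  0.075     ] 0.0371710578476413 111.8941928483799
mark [ 0.57879442 -0.10106591  0.1949    ] 0.02442493223070069 28.448374252674512
```

Emit:
drive_tool(
  plan=[
    [[-0.15, -0.225, 0, 0, 0, -1], [-0.15, -0.225, 0, 0, 0, -1], [-0.15, -0.225, 0, 0, 0, -1], [-0.15, -0.225, 0, 0, 0, -1], [-0.15, -0.225, 0, 0, 0, -1], [-0.15, -0.225, 0, 0, 0, -1], [-0.15, -0.225, 0, 0, 0, -1], [-0.15, -0.225, 0, 0, 0, -1]],
  ],
)

```text
time: 7.78
position: [0.5706, -0.1335, 0.3441]
tool_rot: [0.357, 0.934, 0.0, -0.001]
ft_force: [-0.7, -0.1, -2.4]
grip_width: 0.0531
```

Emit:
drive_tool(
  plan=[
    [[-0.15, -0.225, 0, 0, 0, -1], [-0.15, -0.225, 0, 0, 0, -1], [-0.15, -0.225, 0, 0, 0, -1], [-0.15, -0.225, 0, 0, 0, -1], [-0.15, -0.225, 0, 0, 0, -1], [-0.15, -0.225, 0, 0, 0, -1], [-0.15, -0.225, 0, 0, 0, -1], [-0.15, -0.225, 0, 0, 0, -1]],
  ],
)

```text
time: 8.78
position: [0.5407, -0.1786, 0.3442]
tool_rot: [0.706, 0.708, -0.0, -0.001]
ft_force: [0.2, -1.0, -1.8]
grip_width: 0.0532
```

Emit:
drive_tool(
  plan=[
    [[0, 0, 0, 0, 0, -0.5], [0, 0, -0.5, 0, 0, 0], [0, 0, 0, 0, 0, 0], [0, 0, 0, 0, 0, 0]],
  ],
)

```text
time: 9.28
position: [0.5408, -0.1794, 0.3317]
tool_rot: [0.724, 0.69, -0.0, -0.001]
ft_force: [0.8, 0.7, -1.4]
grip_width: 0.0533
```

Run:
```python
from h import *
from scipy.spatial.transform import Rotation as R
o,im=snap('wrist','w5');o2,a=snap('scene','sc5');o2,b=snap('side','s5')
for x in(o,o2): print(x['time'],x['position'],x['grip_width'],R.from_quat(x['tool_rot']).as_matrix()[:2,1])
np.save('o5.npy',o2,allow_pickle=True)
f=lambda x:x[:,:,::-1]
cv2.imwrite('pics/c7.png',np.hstack([cv2.resize(f(a)[170:280,290:390],(360,396),interpolation=cv2.INTER_CUBIC),cv2.resize(f(b)[150:260,265:365],(360,396),interpolation=cv2.INTER_CUBIC)]))
```

```text
9.275 [ 0.54082201 -0.17937217  0.33172906] 0.053340044935569916 [ 0.99888067 -0.04729221]
9.375 [ 0.54094109 -0.17961671  0.33223133] 0.05359519102928066 [ 0.99886485 -0.04763398]
```

View pics/c7.png

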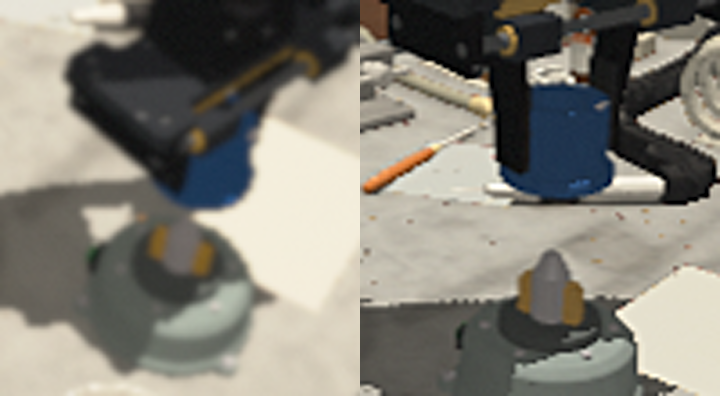

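View pics/w5.png

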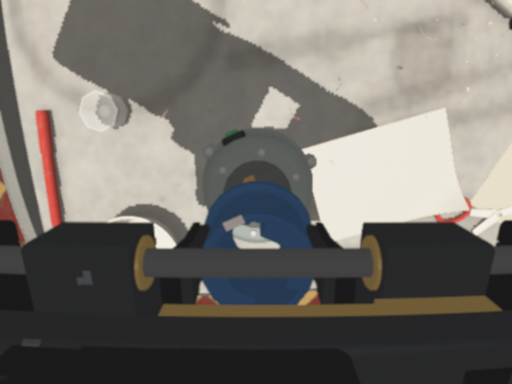

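Run:
```python
import cv2
im=cv2.imread('pics/w5.png')
cv2.imwrite('pics/c8.png',cv2.resize(im[165:250,195:325],(780,510),interpolation=cv2.INTER_CUBIC))
```

```text
(no output)
```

View pics/c8.png

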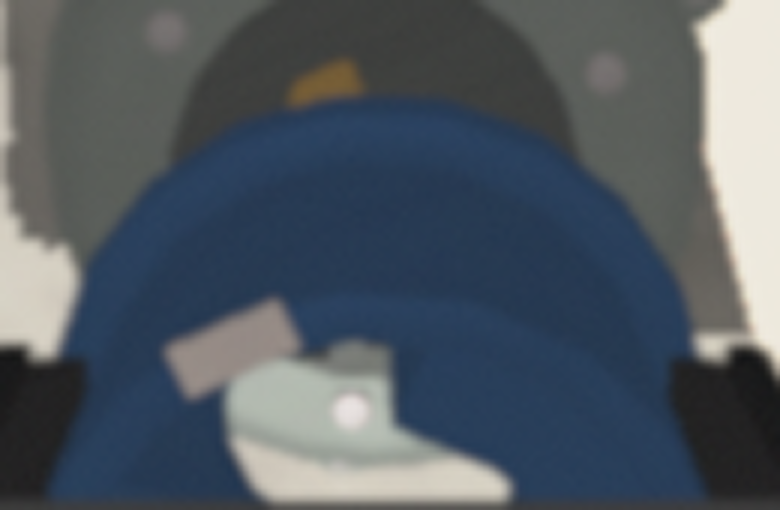

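Run:
```python
from h import *
o=np.load('o5.npy',allow_pickle=True).item()
c=lambda *a:np.array(a)/6+[195,165]
ang=lambda p:np.degrees(np.arctan2(*(p[1]-p[0])[1::-1]))
k=px2plane('wrist',c((289,86),(352,58)),.075,o); print('key edge',k,ang(k)+90, 'pred end',np.array([.540,-.179])+.019*np.array([np.cos(np.radians(112)),np.sin(np.radians(112))]))
for e in(((163,353),(278,298)),((188,401),(303,346))):
  print('mark',ang(px2plane('wrist',c(*e),.184,o))+90)
m=px2plane('wrist',c((232,350)),.184,o)[0]-o['position']; print(m,np.degrees(np.arctan2(m[1],m[0])))
# side / scene: hub bottom centre prediction and shaft axis
for n in('scene','side'): print(n,proj(n,[[.5409,-.1796,.137],[.5409,-.1796,.09],[.5409,-.1796,.05]]).round(1))
```

```text
key edge [[ 0.53051637 -0.15911154  0.075     ]
 [ 0.5388248  -0.15583587  0.075     ]] 111.51728500463584 pred end [ 0.53288247 -0.16138351]
mark 113.80278150824624
mark 114.02233784502573
[-0.00956257  0.02378511 -0.14823133] 111.9021218192492
scene [[344.9 216.7]
 [341.6 230.2]
 [338.9 241. ]]
side [[318.8 198.9]
 [317.9 220.1]
 [317.2 237.5]]
```

Emit:
drive_tool(
  plan=[
    [[0, 0.1, -0.5, 0, 0, 0], [0, 0, -0.5, 0, 0, 0], [0, 0, -0.5, 0, 0, 0], [0, 0, 0, 0, 0, 0], [0, 0, 0, 0, 0, 0]],
  ],
)

```text
time: 10.05
position: [0.5409, -0.1773, 0.2946]
tool_rot: [0.724, 0.69, -0.0, -0.0]
ft_force: [-0.6, 0.2, -2.8]
grip_width: 0.0534
```

Run:
```python
from h import *
o,a=snap('scene','sc6');o,b=snap('side','s6');o,im=snap('wrist','w6')
print(o['position'],o['ft_force'])
np.save('o6.npy',o,allow_pickle=True)
f=lambda x:x[:,:,::-1]
cv2.imwrite('pics/c9.png',np.hstack([cv2.resize(f(x)[180:280,290:380] if i==0 else f(x)[170:270,270:360],(390,433),interpolation=cv2.INTER_CUBIC) for i,x in enumerate((a,b))]))
cv2.imwrite('pics/c10.png',cv2.resize(f(im)[165:250,195:325],(780,510),interpolation=cv2.INTER_CUBIC))
```

```text
[ 0.54101341 -0.17742553  0.2950924 ] [-0.0163807   0.98027606 -2.72187749]
```

View pics/c9.png

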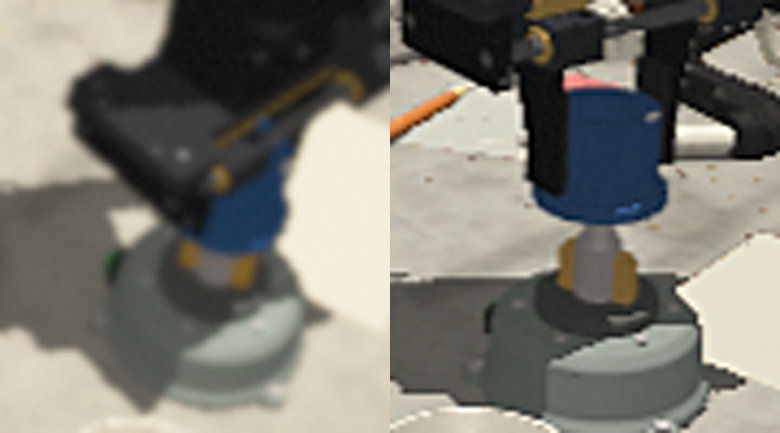

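View pics/c10.png

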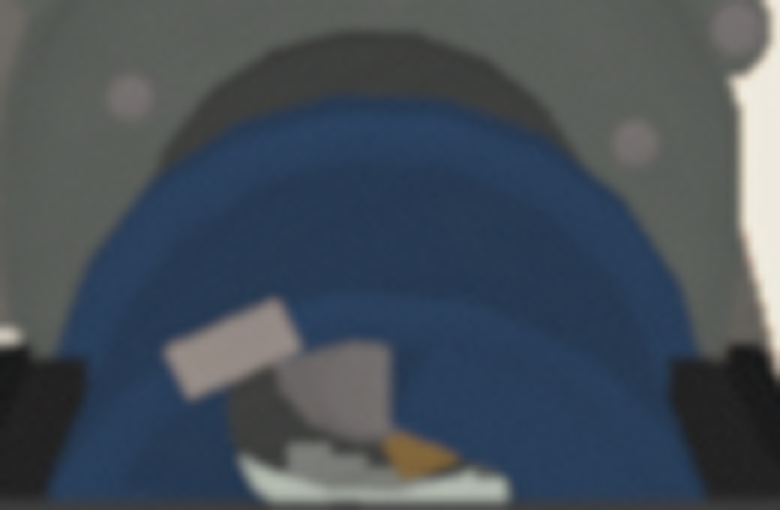

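Run:
```python
from h import *
from scipy.optimize import least_squares
for f,pts in(('o6.npy',[(375,31),(290,52),(225,92),(165,165),(470,58),(540,108),(577,152)]),):
    o=np.load(f,allow_pickle=True).item()
    p=px2plane('wrist',np.array(pts)/6+[195,165],.05,o)[:,:2]
    r=least_squares(lambda c:np.hypot(*(p-c).T)-.03,[.54,-.178]); print(f,r.x,(r.fun*1000).round(1),o['position'])
    b=px2plane('wrist',np.array([(322,385),(0,0)])/6+[195,165],.09,o); print(b[0])
    # hub flange outline (z bottom+.008) radius .032
    zb=o['position'][2]-.195
    q=px2plane('wrist',np.array([(375,96),(260,120),(160,180),(95,255),(65,330),(480,112),(600,180),(670,260)])/6+[195,165],zb+.008,o)[:,:2]
    r=least_squares(lambda c:np.hypot(*(q-c).T)-.032,[.54,-.178]); print('flange',r.x,(r.fun*1000).round(1))
```

```text
o6.npy [ 0.54068812 -0.17910283] [ 0.9  0.1 -0.3 -0.5 -0.  -0.5 -0.3] [ 0.54101341 -0.17742553  0.2950924 ]
[ 0.53523468 -0.17838437  0.09      ]
flange [ 0.54161429 -0.17616784] [ 0.4  0.2 -0.  -0.1 -0.5  0.2 -0.4 -0.4]
```

Emit:
drive_tool(
  plan=[
    [[-0.02, -0.06, -0.2, 0, 0, 0], [0, 0, -0.3, 0, 0, 0], [0, 0, -0.2, 0, 0, 0], [0, 0, 0, 0, 0, 0], [0, 0, 0, 0, 0, 0]],
  ],
)

```text
time: 10.82
position: [0.5404, -0.1788, 0.2772]
tool_rot: [0.724, 0.69, -0.0, -0.0]
ft_force: [-0.5, 0.4, -1.8]
grip_width: 0.0535
```

Run:
```python
from h import *
o,im=snap('wrist','w7')
o,b=snap('side','s7')
print(o['position'],o['ft_force'])
np.save('o7.npy',o,allow_pickle=True)
f=lambda x:x[:,:,::-1]
cv2.imwrite('pics/c11.png',cv2.resize(f(im)[165:250,195:325],(780,510),interpolation=cv2.INTER_CUBIC))
cv2.imwrite('pics/c12.png',cv2.resize(f(b)[170:270,270:360],(450,500),interpolation=cv2.INTER_CUBIC))
```

```text
[ 0.54039664 -0.17877338  0.27733197] [-0.05376712  0.23589642 -2.36496268]
```

View pics/c11.png

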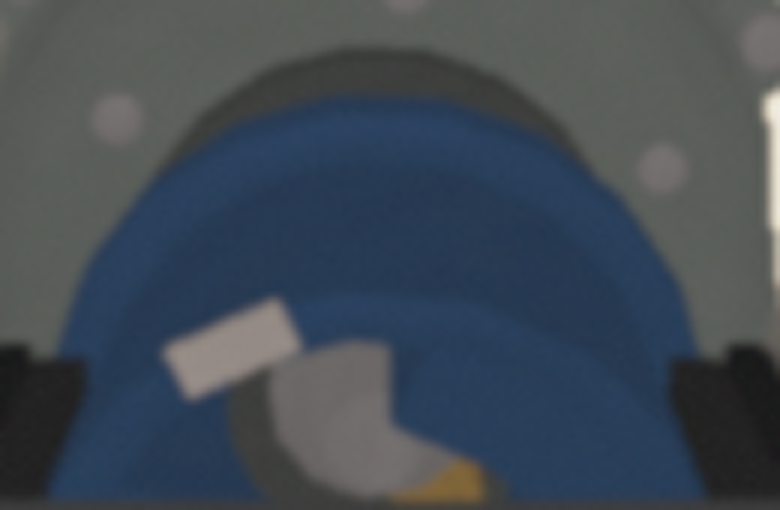

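View pics/c12.png

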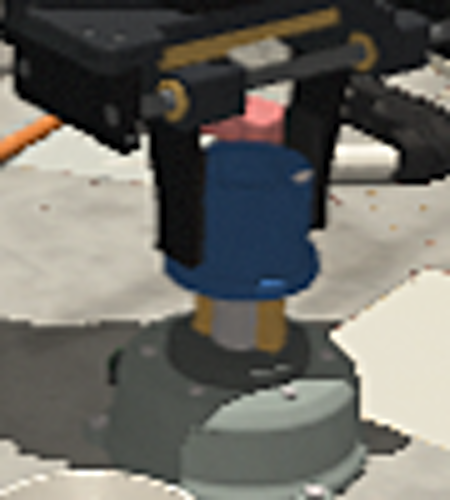

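Emit:
drive_tool(
  plan=[
    [[0, 0, -0.2, 0, 0, 0], [0, 0, -0.15, 0, 0, 0], [0, 0, -0.15, 0, 0, 0], [0, 0, 0, 0, 0, 0]],
  ],
)

```text
time: 11.42
position: [0.5402, -0.1787, 0.2643]
tool_rot: [0.724, 0.69, -0.0, -0.001]
ft_force: [0.4, 0.7, -1.3]
grip_width: 0.0533
```

Bottom at about 0.069 m, below the key tops (0.075 m), and no contact force. I'll carry on down.

Emit:
drive_tool(
  plan=[
    [[0, 0, -0.2, 0, 0, 0], [0, 0, -0.2, 0, 0, 0], [0, 0, -0.15, 0, 0, 0], [0, 0, 0, 0, 0, 0]],
  ],
)

```text
time: 11.92
position: [0.5402, -0.1787, 0.2505]
tool_rot: [0.724, 0.69, -0.0, -0.0]
ft_force: [-0.0, -0.5, -1.6]
grip_width: 0.0534
```

Emit:
drive_tool(
  plan=[
    [[0, 0, -0.1, 0, 0, 0], [0, 0, -0.08, 0, 0, 0], [0, 0, 0, 0, 0, 0], [0, 0, 0, 0, 0, 0]],
  ],
)

```text
time: 12.42
position: [0.5403, -0.1788, 0.2465]
tool_rot: [0.724, 0.69, 0.0, 0.0]
ft_force: [0.1, 0.4, -1.8]
grip_width: 0.0535
```

Emit:
drive_tool(
  plan=[
    [[0, 0, -0.05, 0, 0, 0], [0, 0, 0, 0, 0, 0], [0, 0, 0, 0, 0, 0]],
  ],
)

```text
time: 12.8
position: [0.5403, -0.1787, 0.2453]
tool_rot: [0.724, 0.69, 0.0, 0.0]
ft_force: [0.7, 0.1, -2.1]
grip_width: 0.0537
```

Emit:
drive_tool(
  plan=[
    [[0, 0, -0.05, 0, 0, 0], [0, 0, 0, 0, 0, 0], [0, 0, 0, 0, 0, 0]],
  ],
)

```text
time: 13.18
position: [0.5403, -0.1788, 0.245]
tool_rot: [0.724, 0.69, 0.0, 0.0]
ft_force: [-1.2, 1.4, 5.9]
grip_width: 0.0535
```

Emit:
drive_tool(
  plan=[
    [[0, 0, 0, 0, 0, 0], [0, 0, 0, 0, 0, 0], [0, 0, 0, 0, 0, 0], [0, 0, 0, 0, 0, 0], [0, 0, 0, 0, 0, 0], [0, 0, 0, 0, 0, 0]],
  ],
  grip=0,
)

```text
time: 13.92
position: [0.5403, -0.1787, 0.2439]
tool_rot: [0.724, 0.69, -0.0, -0.0]
ft_force: [0.7, -0.1, -0.8]
grip_width: 0.0869
```

Emit:
drive_tool(
  plan=[
    [[0, 0, 0.4, 0, 0, 0], [0, 0, 0.8, 0, 0, 0], [0, 0, 1, 0, 0, 0], [0, 0, 1, 0, 0, 0], [0, 0, 1, 0, 0, 0], [0, 0, 1, 0, 0, 0], [0, 0, 0, 0, 0, 0], [0, 0, 0, 0, 0, 0]],
  ],
)

```text
time: 14.92
position: [0.5399, -0.1785, 0.3737]
tool_rot: [0.724, 0.69, -0.0, -0.0]
ft_force: [-0.0, -0.2, -1.6]
grip_width: 0.0869
```

Run:
```python
from h import *
o,im=snap('wrist','w8')
o,a=snap('scene','sc8');o,b=snap('side','s8')
print(o['time'],o['position'],o['ft_force'],o['grip_width'])
for n in('scene','side'): print(n,proj(n,[[.5403,-.1788,.096],[.5403,-.1788,.121],[.5403,-.1788,.05]]).round(1))
f=lambda x:x[:,:,::-1]
cv2.imwrite('pics/c13.png',np.hstack([cv2.resize(x,(390,433),interpolation=cv2.INTER_CUBIC) for x in (f(a)[195:275,305:377],f(b)[190:270,280:352])]))
cv2.imwrite('pics/w8b.png',f(im))
```

```text
15.025 [ 0.53987032 -0.17855551  0.37294903] [ 0.25434674 -0.16390507 -0.11064168] 0.08688287016300174
scene [[341.5 228.5]
 [343.3 221.3]
 [338.5 241. ]]
side [[317.5 217.4]
 [318.  206.2]
 [316.7 237.4]]
```

View pics/c13.png

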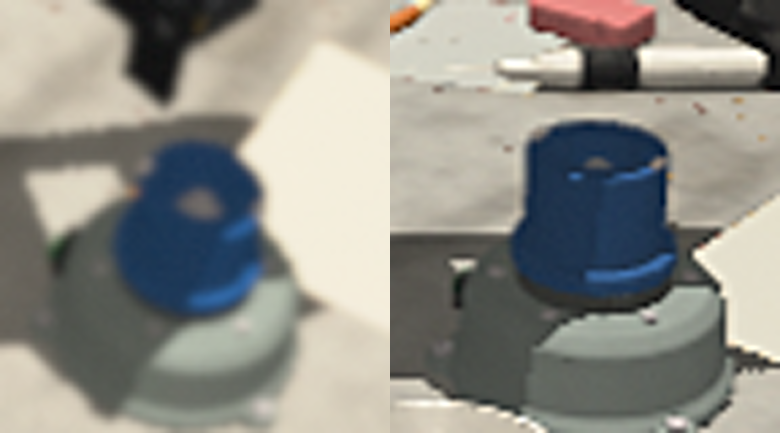

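View pics/w8b.png

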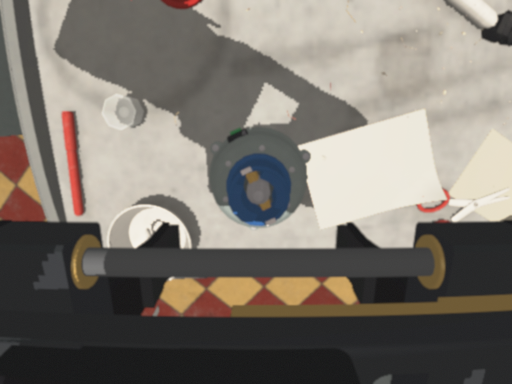

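```bash
python3 -c "
from rig import robot
print(robot.hand_in())"
```

```text
the job is handed in; nothing more can be done
None
```

The blue hub is back on the mixer shaft, sitting on the collar with its keyways over the two brass keys. I handed the job in at about 15 s of the 38 s allowed; the hand-in gives no verdict.

- **Which hub:** Two blue hubs with two keyways were on the desk. I took the farther one, about 0.61 m from the base, and left the nearer one (about 0.46 m) and the red hub alone.
- **Fitting:** I turned the hub 99° to match the keys, measured at about 112° in world axes. It slid down without contact until the wrist force rose about 8 N with the hub's underside at about 50 mm, which is the collar height. I let go there and lifted clear.
- **Last checks:** The side view put the hub's rim within about 1 pixel of where a seated hub should be; a hub stuck on the keys would show about 11 pixels higher. The wrist view showed both keys inside the keyways, and the open gripper was about 13 cm above its release height, touching nothing.
- **Disagreements:** My estimates of the shaft's y position differed by up to about 8 mm (−0.175 to −0.183 m), more than the 3 mm fit allows. I aimed at about −0.179 m from several views, and the hub went down without side load. Estimates of the hub's angle in the grip differed by about 4°, within the 10° allowed.

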